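# Chock a rocking fittings bin

## Robot

A 6-joint arm with a two-finger parallel gripper is mounted at the origin on the work surface. World frame = base frame: x ahead of the robot, y to its left, z up, the work surface at z = 0. Lengths are in m, angles in degrees, forces in N, time in s.
With the tool pointing down it reaches from about 0.25 to 0.725 m from the base axis. Payload 9.7 kg.
Tool frame: the origin (TCP) lies at the very end of the fingers, on their centre line; the grasp point (between the pads) lies 19 mm behind it; x points along the fingers, y is the direction in which the jaws open and shut, and the axes are right-handed (so a half turn about x gives the same grasp; the last joint's range is limited). The gripper opens to 85 mm and grips with 20 to 120 N. Pads are 22 mm wide; open, the fingers measure 114 mm over their backs; the gripper's body (76 mm by 85 mm) begins 54 mm behind the grasp point. The pads swing forward as they close: fully open they stand 13 mm farther back than shut.
Start: joints at [-74.771, 4.979, 10.078, 95.1, 0, 90], TCP at [0.144, -0.531, 0.194] pointing down, gripper open.
Joint ranges: [-179.16, 179.16], [-48.56, 103.87], [-65.8, 70.77], [-126.05, 130.52], [-82.76, 87.17], [-180, 180]. Speed limits (degrees/s): [127.2, 127.2, 147.25, 180, 180, 180].

## Interface

Orientations are given as [roll, pitch, yaw] about the fixed x, y, z axes, in that order (R = Rz(yaw) Ry(pitch) Rx(roll)).
In Python, from workcell import get_obs, cams, bot gives the robot as it stands.
- The arm moves only by the tool apply_moves, never from a script. Its argument "rows" is a list that holds one entry, the list of rows, each a list of 7 numbers: the shift along the tool's x, y, z in mm, then the turn, a rotation vector about the tool's x, y, z in rad, then the opening, from 0 (shut) to 1 (fully open). A call has 1 to 20 rows; each row is the pose to reach, as a shift and turn from the pose measured when the call began, along the tool's axes at that moment; what a row does not reach only later rows make up. A row lasts 1/10 s, in which the tool goes at most 50 mm and 8.59 degrees, less where a joint would pass 70% of its speed; a pose out of reach is approached as far as the arm can. A call with a gripper value outside its range is refused whole. The fingers move at their own pace and stop on an object; "newtons" is the grip in N (left out, the last holds). Time passes only in rows, so rows that repeat a pose let the fingers close. It gives the time, the measured TCP pose, the force and the opening at its end, in the units of the state.
- get_obs(): the state, without advancing time (a new reading comes with each control period).
- cams.camera(name): name is "side" or "top" or "wrist"; returns a dict with "pixels" (420x560x3 uint8, red, green, blue), "range_z" (420x560 float32, m along the optical axis (not along the pixel's ray), 0 where there is no reading), "fx", "fy", "cx", "cy" (pixels), "eye" and "attitude" of the camera in the world. Camera axes: x right, y up, looking along -z (the intrinsics and any distortion apply to the point x, -y, -z); pixel columns grow to the right and rows downward; lengths in m; the calibration is good to about 2 mm. A picture is of the moment at which its call begins.
- bot.job_done(): hands the job in, once; it reports no verdict.
Trained networks look in a picture, given as the dict that the camera call returned (one of the last four; its "shot" number tells which), for a name from the list of things; names that differ only in an ending like _2 or _b are one class to them, and where a whole thing is asked for, a point or a joint stands for the part that bears it (a point fixed in the world has none). Each returns a list of dicts, best first, with "confidence" (0 to 1); they miss things now and then, are a little off and sometimes report something else, mostly with a low value. They report only what shows in the picture. A call takes as long as a camera call. They do not tell look-alikes from the thing itself.
- cams.find_in(label, picture): "at" ([x, y, z] in m, in world coordinates, good to about 4 mm: the middle of the surface that is visible of it).
The state is a dict: "time": time; "q": joint angles; "qd": joint speeds; "joint_efforts": joint torques, N m; "ee_pos": TCP position; "tcp_rot": TCP orientation; "wrist_force": force on the tool from outside, world axes, zero at the start; "torque": the same for the moment, N m; "opening": finger opening in m.
Only numpy, scipy, OpenCV 4.12 (cv2) and the standard library are available. Lean on these libraries where they do the work, as an engineer would, in place of code of your own. Each camera call takes 0.05 s, during which the arm holds its last target.

## Task

The sheet steel fittings bin rocks on its hinge. Push the wooden wedge along the bench, thin end first, under the bin's raised front edge until it jams tight, then press down firmly with the fingertips on the bin's front rim to check that it no longer rocks (if it does, push the wedge further and press again), and leave the wedge in place. Only push the wedge, never pick it up, and leave the loose fittings and the cup where they are.

Things in the scene. Friction and masses are not known exactly. Their poses are not given: they have to be found in the camera images.
- bin: Open sheet steel bin, 190 mm front to back (its x), 180 mm wide (its y), low front wall, higher back wall (top 92 mm over the bench). Rocks only, on a pin along its y below its middle. Origin: middle of the pin, 21 to 26 mm above the bench. Its x points from its front (robot side) to its back, yaw within 0.3 rad of the robot's x. It rests leaning back, its front raised. Stock in it is fixed to it.
- front_edge (a point): Lowest point, at mid-width, of the rolled round edge (10 mm diameter, 180 mm long) along the bottom of the bin's front wall, 94 mm in front of the pin. At rest 10 to 15 mm above the bench, as high as the hinge's stop allows; free space for 70 mm behind it. A downward push of about 2 N on the front rocks it down 8 mm to the other stop. Axes as the bin's.
- front_rim (a point): Centre of the top of the flat rim of the bin's front wall, turned inwards, 22 mm front to back and 180 mm long along the bin's y, the place to press; about 69 to 74 mm above the bench. Axes as the bin's.
- wedge: Loose hardwood wedge flat on the bench before the bin, 0.11 to 0.20 kg, 110 mm long, 60 wide, 4 thick at the thin end, evenly up to 26 at the heel. Origin: centre of its underside. x points to the thin end, which faces the bin within 0.2 rad, 30 to 60 mm short of its front edge. Upright heel face at x = -55 mm. It jams with 30 to 55 mm of it under the edge; friction then holds it.
- wedge_tip (a point): Middle of the wedge's thin end, on the bench; axes as the wedge's.
- stopper: Bystander: loose chrome drain stopper, standing, 52 mm across, 56 mm high. Origin: centre of its underside.
- tee: Bystander: loose brass pipe tee lying flat, 72 by 54 mm, 30 mm high. Origin: on the bench under the crossing of its pipes.
- coupling: Bystander: loose black iron pipe coupling standing on end, 43 mm across, 42 mm high. Origin: centre of its underside.
- cup: Bystander: loose tin cup, 68 mm across, 65 mm high, filled with copper ferrules that are fixed to it. Origin: centre of its underside.
Mind the look-alikes: they are no part of the job. Of the things that look like the wedge, take the one that is farthest from the robot's base at the start.

How it is judged:
By the outcome, as a careful person would: the job done as asked, in the order asked, and still so for the second after the job is handed in, with the robot touching nothing.
It also fails if it takes over 45 s, if anything falls off the work surface, if the arm or the gripper's body presses on something with over 40 N, if the wrist force passes 120 N, or if a joint passes its speed limit or range.

## Working session

There is one attempt and no reset: what is moved stays moved. The work goes in short steps, Python scripts to look and compute and a tool call to move; the robot and the scene stay as the last step left them, time stands still between calls to the robot, and variables do not carry over. Pictures are saved under pics/ and viewed, and the job is handed in when it is done.

Besides the shell and the picture viewer there is one more tool, called after "Request:" in YAML: its name, and indented under it one key for each argument. apply_moves: Moves the arm, as the interface text tells. Its arguments: {"type":"object","properties":{"rows":{"type":"array"},"newtons":{"type":"number"}},"required":["rows"]}

```bash
mkdir -p pics; ls
cat > h.py <<'E'
import numpy as np, cv2
from workcell import get_obs, cams, bot
from scipy.spatial.transform import Rotation as R
def save(p,n): cv2.imwrite('pics/'+n,p['pixels'][:,:,::-1])
E
python3 - <<'E'
from h import *
o=get_obs(); print({k:np.round(v,3) for k,v in o.items()})
for c in ['top','side','wrist']:
    p=cams.camera(c); save(p,c+'0.png'); np.save(f'{c}0.npy',p,allow_pickle=True)
    print(c,p['eye'],p['attitude'],p['fx'],p['cx'],p['cy'],[k for k in p])
    for n in ['wedge','wedge_tip','front_edge','front_rim','bin']:
        print(n,[(np.round(d['at'],3),round(d['confidence'],2)) for d in cams.find_in(n,p)])
E
```

```text
pics
{'time': np.float64(0.0), 'q': array([-74.771,   5.013,  10.034,  95.097,  -0.   ,  90.002]), 'qd': array([ 0.063,  0.033, -0.018, -0.01 ,  0.067,  0.102]), 'joint_efforts': array([ 0.0000e+00, -5.2038e+01,  4.6481e+01,  1.6000e-02, -0.0000e+00,
        0.0000e+00]), 'ee_pos': array([ 0.144, -0.53 ,  0.193]), 'tcp_rot': array([-89.725,  89.924, 105.502]), 'wrist_force': array([0.703, 0.16 , 0.249]), 'torque': array([-0.015, -0.014, -0.018]), 'opening': np.float64(0.085)}
top [0.38800026 0.03550457 0.96111353] [  8.95909053  -0.50112265 -88.35604703] 384.0994542263863 277.67958527039985 206.8123947473883 ['pixels', 'range_z', 'fx', 'fy', 'cx', 'cy', 'eye', 'attitude', 'shot']
wedge [(array([ 0.304, -0.25 ,  0.016]), 0.96), (array([ 0.551, -0.009,  0.016]), 0.89), (array([0.393, 0.117, 0.014]), 0.71), (array([ 0.386, -0.082,  0.017]), 0.67)]
wedge_tip [(array([ 0.385, -0.086,  0.014]), 0.79), (array([ 0.55 , -0.002,  0.014]), 0.78), (array([ 0.304, -0.248,  0.016]), 0.73), (array([0.395, 0.124, 0.019]), 0.67)]
front_edge [(array([ 0.744, -0.06 ,  0.045]), 0.57)]
front_rim [(array(
[... 479 characters left out ...]
.068,  0.053]), 0.55)]
wedge_tip [(array([ 0.538, -0.017,  0.014]), 0.84), (array([ 0.302, -0.257,  0.019]), 0.78), (array([0.388, 0.115, 0.016]), 0.74), (array([ 0.384, -0.086,  0.012]), 0.7)]
front_edge [(array([ 0.743, -0.062,  0.05 ]), 0.58)]
front_rim [(array([ 0.739, -0.064,  0.053]), 0.74)]
bin [(array([ 0.741, -0.066,  0.053]), 0.67)]
wrist [ 0.21611581 -0.51116581  0.37449439] [-1.69076363e+01  2.01974194e-02 -7.47530362e+01] 289.3641773106872 279.85093540246515 210.0469724699051 ['pixels', 'range_z', 'fx', 'fy', 'cx', 'cy', 'eye', 'attitude', 'shot']
wedge [(array([ 0.263, -0.242,  0.018]), 0.72)]
wedge_tip [(array([ 0.264, -0.241,  0.018]), 0.78)]
front_edge []
front_rim []
bin []
```

View pics/top0.png

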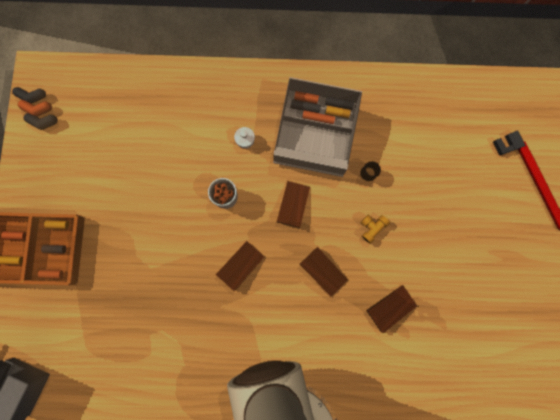

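View pics/side0.png

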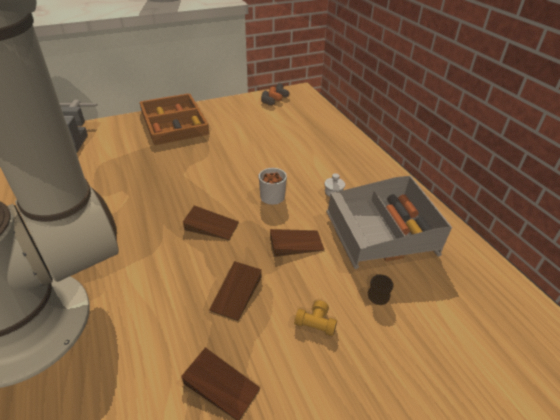

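```bash
cat >> h.py <<'E'
def cloud(p):
    z=p['range_z']; v,u=np.mgrid[0:z.shape[0],0:z.shape[1]]
    P=np.stack([(u-p['cx'])/p['fx']*z,-(v-p['cy'])/p['fy']*z,-z],-1)
    W=P@R.from_euler('xyz',p['attitude'],degrees=True).as_matrix().T+p['eye']
    W[z<=0]=np.nan
    return W
E
python3 - <<'E'
from h import *
for c in ['top','side']:
    p=np.load(c+'0.npy',allow_pickle=True).item(); W=cloud(p)
    X,Y,Z=W[...,0],W[...,1],W[...,2]
    # bench
    m=(X>.42)&(X<.48)&(abs(Y)<.1)&(Z<.02); print(c,'bench z',np.median(Z[m]),Z[m].std())
    m=(X>.47)&(X<.625)&(Y>-.07)&(Y<.06)
    b=np.median(Z[(X>.42)&(X<.48)&(abs(Y)<.1)&(Z<.02)])
    col=p['pixels'].astype(int); dark=col.sum(-1)<230
    w=m&dark&(Z>-.01)
    pts=W[w]; print('n',len(pts), 'z pct',np.percentile(pts[:,2],[2,25,50,75,98]))
    q=(pts[:,:2]*1000).astype(np.float32)
    print('minAreaRect',cv2.minAreaRect(q), cv2.boxPoints(cv2.minAreaRect(q)).round(1).tolist())
    A=np.c_[pts[:,:2],np.ones(len(pts))]
    k=np.ones(len(pts),bool)
    for _ in range(5):
        s=np.linalg.lstsq(A[k],pts[k,2],rcond=None)[0]; k=abs(A@s-pts[:,2])<.003
    print('plane',s,k.mean(),'dir',np.degrees(np.arctan2(-s[1],-s[0])),'slope',np.hypot(s[0],s[1]))
    # front rim
    m=(X>.6)&(X<.85)&(Y>-.2)&(Y<.08)&(Z>.055)&(Z<.085)
    print('rimish',m.sum())
    for y in np.arange(-.17,.06,.02):
        k=m&(abs(Y-y)<.006)
        if k.sum(): print(round(y,2), X[k].min().round(3),np.sort(X[k])[:12].round(3), Z[k][np.argsort(X[k])][:12].round(3))
E
```

```text
top bench z -0.0006972979438842342 0.0023602501741466007
n 1058 z pct [-0.00187808  0.00766983  0.01389442  0.01927329  0.02577259]
minAreaRect ((543.989990234375, -18.03929901123047), (81.05230712890625, 111.7079849243164), 77.18238830566406) [[480.5, -45.20000076293945], [589.5, -69.9000015258789], [607.4000244140625, 9.100000381469727], [498.5, 33.900001525878906]]
plane [-0.19567711  0.04072845  0.12172544] 0.8308128544423441 dir -11.75773381865259 slope 0.19987080644565197
rimish 1680
-0.15 0.716 [0.716 0.719 0.72  0.725 0.726 0.727 0.728 0.728 0.729 0.73  0.731 0.731] [0.081 0.081 0.084 0.063 0.077 0.08  0.084 0.084 0.061 0.072 0.084 0.083]
-0.13 0.625 [0.625 0.625 0.626 0.626 0.626 0.627 0.627 0.629 0.63  0.631 0.632 0.632] [0.062 0.069 0.077 0.066 0.056 0.073 0.064 0.073 0.071 0.075 0.072 0.072]
-0.11 0.628 [0.628 0.628 0.628 0.629 0.629 0.629 0.629 0.629 0.629 0.629 0.629 0.63 ] [0.057 0.057 0.066 0.073 0.064 0.063 0.062 0.072 0.07  0.07  0.059 0.068]
-0.09 0.631 [0.631 0.631 0.632 0.632 0.632 0.632 0.632 0.632 0.633 0.633 0.633 0.633] [0.063 0.062 0.06  0.068 0.067 0.067 0.
[... 2684 characters left out ...]
4 0.644 0.644 0.644 0.644] [0.062 0.056 0.068 0.067 0.056 0.057 0.07  0.059 0.065 0.067 0.072 0.061]
-0.01 0.646 [0.646 0.647 0.647 0.647 0.647 0.647 0.647 0.647 0.648 0.648 0.648 0.648] [0.056 0.061 0.063 0.065 0.058 0.06  0.073 0.074 0.056 0.069 0.071 0.069]
0.01 0.65 [0.65  0.651 0.651 0.651 0.651 0.651 0.651 0.652 0.652 0.652 0.652 0.652] [0.063 0.063 0.066 0.068 0.057 0.06  0.073 0.069 0.058 0.071 0.063 0.068]
0.03 0.653 [0.653 0.653 0.654 0.654 0.654 0.654 0.655 0.655 0.655 0.655 0.655 0.655] [0.068 0.057 0.06  0.069 0.071 0.057 0.058 0.063 0.065 0.062 0.073 0.06 ]
0.05 0.657 [0.657 0.658 0.658 0.658 0.659 0.661 0.666 0.669 0.677] [0.061 0.067 0.062 0.065 0.071 0.071 0.072 0.071 0.072]
```

Run:
```python
from h import *
p=np.load('top0.npy',allow_pickle=True).item()
cv2.imwrite('pics/topz.png',cv2.resize(p['pixels'][60:260,190:410,::-1],None,fx=3.6,fy=3,interpolation=cv2.INTER_CUBIC))
p=np.load('side0.npy',allow_pickle=True).item()
cv2.imwrite('pics/sidez.png',cv2.resize(p['pixels'][160:320,250:460,::-1],None,fx=3.6,fy=3.6,interpolation=cv2.INTER_CUBIC))
```

```text
(no output)
```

View pics/topz.png

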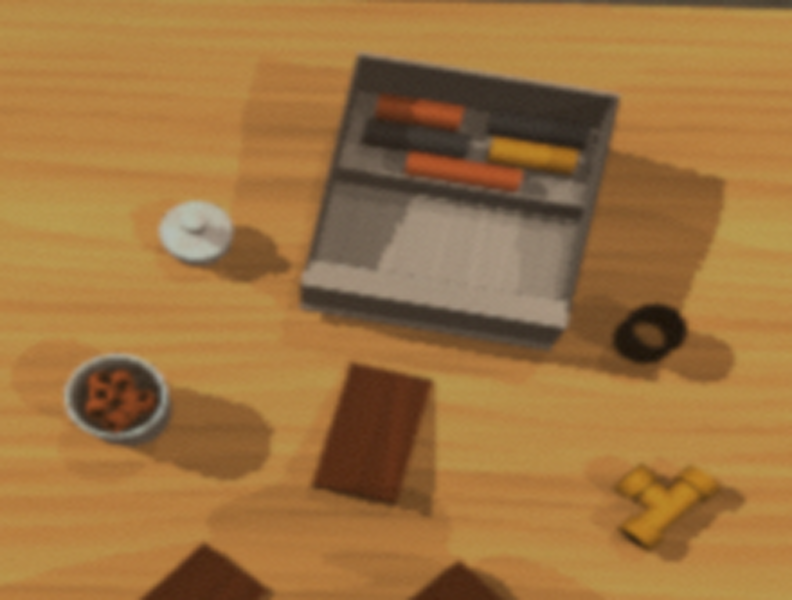

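View pics/sidez.png

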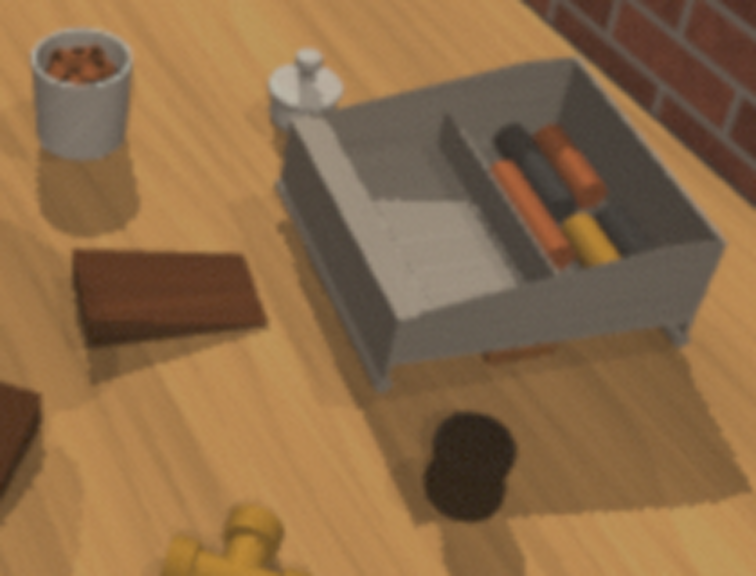

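Run:
```python
from h import *
from scipy.optimize import minimize
for c in ['top','side']:
    p=np.load(c+'0.npy',allow_pickle=True).item(); W=cloud(p)
    X,Y,Z=W[...,0],W[...,1],W[...,2]
    m=(X>.47)&(X<.62)&(Y>-.07)&(Y<.06)&(Z<.05)
    P=W[m]; P=P[np.isfinite(P).all(1)]
    def model(q,P):
        d=P[:,:2]-q[:2]; cc,s=np.cos(q[2]),np.sin(q[2])
        lx=d@[cc,s]; ly=d@[-s,cc]
        ins=1/(1+np.exp(-(np.minimum(.055-abs(lx),.03-abs(ly)))/.0007))
        return ins*(.015-.2*lx)+q[3]
    f=lambda q:np.minimum(abs(model(q,P)-P[:,2]),.01).mean()
    best=min((minimize(f,[x,y,a,0],method='Nelder-Mead',options=dict(maxiter=3000,xatol=1e-5,fatol=1e-8,initial_simplex=np.array([[x,y,a,0],[x+.01,y,a,0],[x,y+.01,a,0],[x,y,a+.1,0],[x,y,a,.003]]))) for x in(.545,.555) for y in(-.015,-.005) for a in (-.3,-.1)),key=lambda r:r.fun)
    print(c,best.x, np.degrees(best.x[2]),best.fun)
```

```text
top [ 0.54928926 -0.00697239 -0.21569239 -0.00089452] -12.358263362133208 0.0015311239202074694
side [ 5.51322259e-01 -6.66396334e-03 -2.05303989e-01 -3.76273294e-04] -11.763052092019846 0.0014837243412966414
```

```bash
cat >> h.py <<'E'
def rel(pos,Rt,Rm=None,verbose=True):
    o=get_obs(); R0=R.from_euler('xyz',o['tcp_rot'],degrees=True)
    s=R0.inv().apply(np.array(pos)-o['ee_pos'])*1000
    rv=(R0.inv()*Rt).as_rotvec()
    print('shift',s.round(1),'rotvec',rv.round(3),'deg',np.degrees(np.linalg.norm(rv)).round(1)); return s,rv
def down(yaw,flip=1):
    # tool x=-z, tool z = flip*fwd(yaw)
    y=np.radians(yaw); f=np.array([np.cos(y),np.sin(y),0])*flip; x=np.array([0,0,-1.]); 
    return R.from_matrix(np.c_[x,np.cross(f,x),f])
E
python3 - <<'E'
from h import *
o=get_obs(); R0=R.from_euler('xyz',o['tcp_rot'],degrees=True); print(R0.as_matrix().round(3))
for fl in (1,-1):
    rel([.465,.011,.12],down(-11.5,fl))
E
```

```text
[[-0.     0.263 -0.965]
 [-0.    -0.965 -0.263]
 [-1.     0.     0.   ]]
shift [  73.9 -438.5 -451.6] rotvec [-2.675  0.     0.   ] deg 153.3
shift [  73.9 -438.5 -451.6] rotvec [ 0.466  0.    -0.   ] deg 26.7
```

Request:
apply_moves:
  rows:
    - [[30, -30, -30, 0, 0, 0, 0.3], [30, -60, -60, 0, 0, 0, 0.3], [30, -90, -92, 0, 0, 0, 0.3], [30, -120, -123, 0, 0, 0, 0.3], [30, -150, -154, 0, 0, 0, 0.3], [30, -180, -185, 0, 0, 0, 0.3], [30, -210, -216, 0, 0, 0, 0.3], [30, -240, -247, 0, 0, 0, 0.3], [30, -270, -278, 0, 0, 0, 0.3], [30, -300, -309, 0, 0, 0, 0.3], [30, -330, -340, 0, 0, 0, 0.3], [30, -360, -371, 0, 0, 0, 0.3], [30, -390, -402, 0, 0, 0, 0.3], [30, -420, -433, 0, 0, 0, 0.3], [30, -438, -451, 0, 0, 0, 0.3], [30, -438, -451, 0, 0, 0, 0.3]]

```text
time: 2.5
ee_pos: [0.4656, 0.0129, 0.1634]
tcp_rot: [-65.0, 90.0, 130.4]
wrist_force: [-0.3, -1.1, -0.5]
opening: 0.0259
```

Run:
```python
from h import *
o=get_obs(); print(o['q'],o['ee_pos'],o['time'],o['opening'],o['wrist_force'])
for fl in (1,-1): rel([.465,.011,.06],down(-11.5,fl))
```

```text
[ 1.56739406e+00 -7.03094373e+00 -5.14093044e+00  9.19100049e+01
  2.48154976e-02  1.66139950e+02] [0.46556373 0.01287891 0.16343188] 2.5 0.02591687350385386 [-0.26283777 -1.08997237 -0.53101359]
shift [103.4   1.7   1. ] rotvec [-2.672e+00 -1.000e-03  0.000e+00] deg 153.1
shift [103.4   1.7   1. ] rotvec [0.47 0.   0.  ] deg 26.9
```

Request:
apply_moves:
  rows:
    - [[10, 0, 0, -0.145, 0, 0, 0.3], [20, 0, 0, -0.29, 0, 0, 0.3], [30, 0, 0, -0.435, 0, 0, 0.3], [40, 0, 0, -0.58, 0, 0, 0.3], [50, 0, 0, -0.725, 0, 0, 0.3], [60, 0, 0, -0.87, 0, 0, 0.3], [70, 0, 0, -1.015, 0, 0, 0.3], [80, 0, 0, -1.16, 0, 0, 0.3], [90, 0, 0, -1.305, 0, 0, 0.3], [100, 1, 1, -1.45, 0, 0, 0.3], [103, 1, 1, -1.595, 0, 0, 0.3], [103, 1, 1, -1.74, 0, 0, 0.3], [103, 1, 1, -1.885, 0, 0, 0.3], [103, 1, 1, -2.03, 0, 0, 0.3], [103, 1, 1, -2.175, 0, 0, 0.3], [103, 1, 1, -2.32, 0, 0, 0.3], [103, 1, 1, -2.465, 0, 0, 0.3], [103, 1, 1, -2.61, 0, 0, 0.3], [103, 1, 1, -2.672, 0, 0, 0.3], [103, 1, 1, -2.672, 0, 0, 0.3]]

```text
time: 4.5
ee_pos: [0.4646, 0.0111, 0.0605]
tcp_rot: [148.7, 90.0, 137.2]
wrist_force: [0.0, -0.4, 0.3]
opening: 0.0256
```

Run:
```python
from h import *
o=get_obs(); print(o['q'].round(1),o['ee_pos'],o['time'],o['opening'],o['wrist_force'])
rel([.47,.010,.008],down(-11.5,1))
for c in ['top','side','wrist']: p=cams.camera(c); save(p,c+'1.png')
```

```text
[  1.4  -7.2 -16.7  80.6   0.   12.8] [0.46458489 0.01113419 0.0605421 ] 4.5 0.025629879143789617 [ 0.0333313  -0.43037651  0.26862373]
shift [52.5 -0.   5.6] rotvec [ 0.001 -0.    -0.   ] deg 0.0
```

View pics/side1.png

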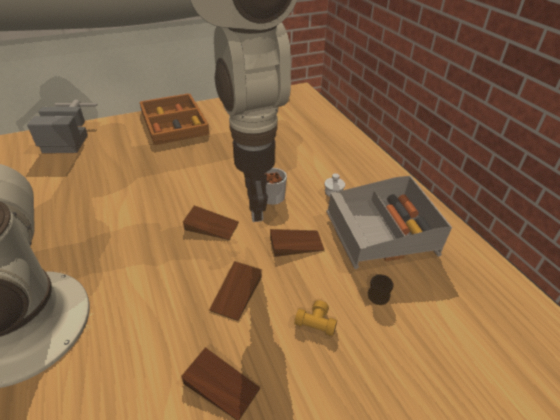

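View pics/wrist1.png

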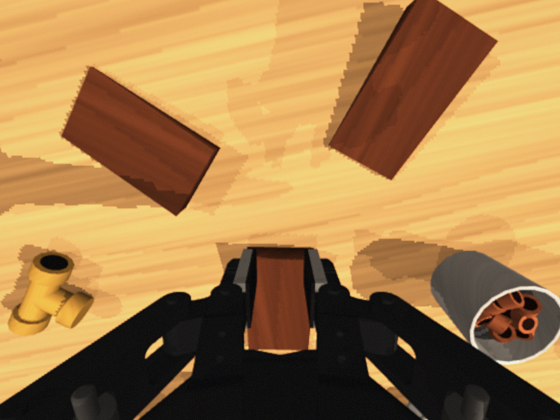

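Request:
apply_moves:
  rows:
    - [[15, 0, 0, 0, 0, 0, 0.3], [30, 0, 0, 0, 0, 0, 0.3], [45, 0, 0, 0, 0, 0, 0.3], [53, 0, 0, 0, 0, 0, 0.3], [53, 0, 4, 0, 0, 0, 0.3], [53, 0, 8, 0, 0, 0, 0.3], [53, 0, 12, 0, 0, 0, 0.3], [53, 0, 16, 0, 0, 0, 0.3], [53, 0, 20, 0, 0, 0, 0.3], [53, 0, 24, 0, 0, 0, 0.3]]

```text
time: 5.65
ee_pos: [0.4887, 0.0065, 0.0077]
tcp_rot: [100.7, 90.0, 89.1]
wrist_force: [-0.1, 0.6, 0.1]
opening: 0.0257
```

Run:
```python
from h import *
o=get_obs(); print(o['ee_pos'],o['time'],o['opening'],o['wrist_force'])
for c in ['top','side','wrist']: p=cams.camera(c); save(p,c+'2.png'); np.save(c+'2.npy',p,allow_pickle=True)
p=np.load('side2.npy',allow_pickle=True).item()
cv2.imwrite('pics/sidez2.png',cv2.resize(p['pixels'][140:300,210:420,::-1],None,fx=3.6,fy=3.6,interpolation=cv2.INTER_CUBIC))
```

```text
[0.48872781 0.00651072 0.0076922 ] 5.65 0.025686584973325863 [-0.13123886  0.55643857  0.07695567]
```

View pics/sidez2.png

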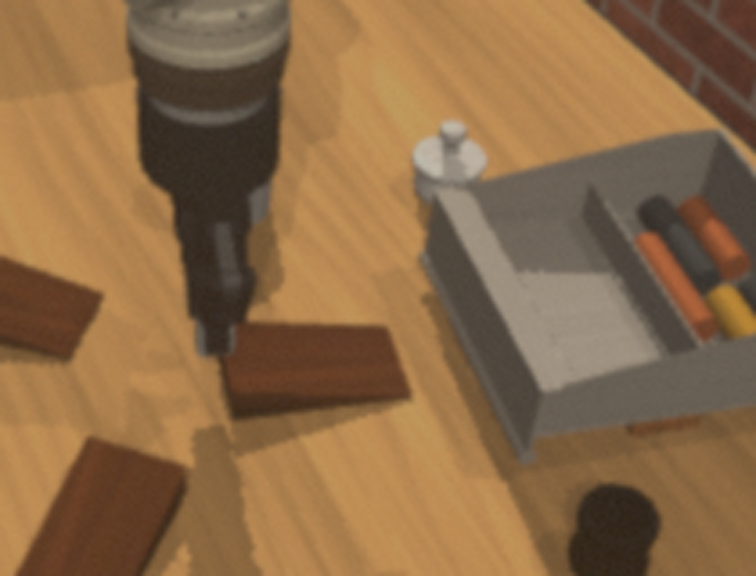

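View pics/wrist2.png

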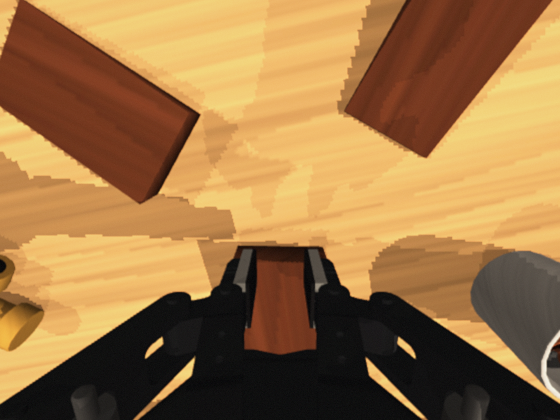

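Request:
apply_moves:
  rows:
    - [[0, 0, 4, 0, 0, 0, 0.3], [0, 0, 8, 0, 0, 0, 0.3], [0, 0, 12, 0, 0, 0, 0.3], [0, 0, 16, 0, 0, 0, 0.3], [0, 0, 20, 0, 0, 0, 0.3], [0, 0, 24, 0, 0, 0, 0.3], [0, 0, 28, 0, 0, 0, 0.3], [0, 0, 32, 0, 0, 0, 0.3], [0, 0, 36, 0, 0, 0, 0.3], [0, 0, 40, 0, 0, 0, 0.3], [0, 0, 44, 0, 0, 0, 0.3], [0, 0, 48, 0, 0, 0, 0.3], [0, 0, 52, 0, 0, 0, 0.3], [0, 0, 54, 0, 0, 0, 0.3]]

```text
time: 7.2
ee_pos: [0.5416, -0.0044, 0.0074]
tcp_rot: [153.7, 90.0, 142.0]
wrist_force: [0.1, -0.4, -0.9]
opening: 0.0257
```

Run:
```python
from h import *
o=get_obs(); print(o['ee_pos'],o['time'],o['opening'],o['wrist_force'])
p=cams.camera('top'); save(p,'top3.png'); 
p=cams.camera('side'); save(p,'side3.png'); np.save('side3.npy',p,allow_pickle=True)
cv2.imwrite('pics/sidez3.png',cv2.resize(p['pixels'][140:300,230:440,::-1],None,fx=3.6,fy=3.6,interpolation=cv2.INTER_CUBIC))
```

```text
[ 0.54162923 -0.00441657  0.00740329] 7.2 0.02570370546165171 [ 0.09138754 -0.36517675 -0.91375186]
```

View pics/sidez3.png

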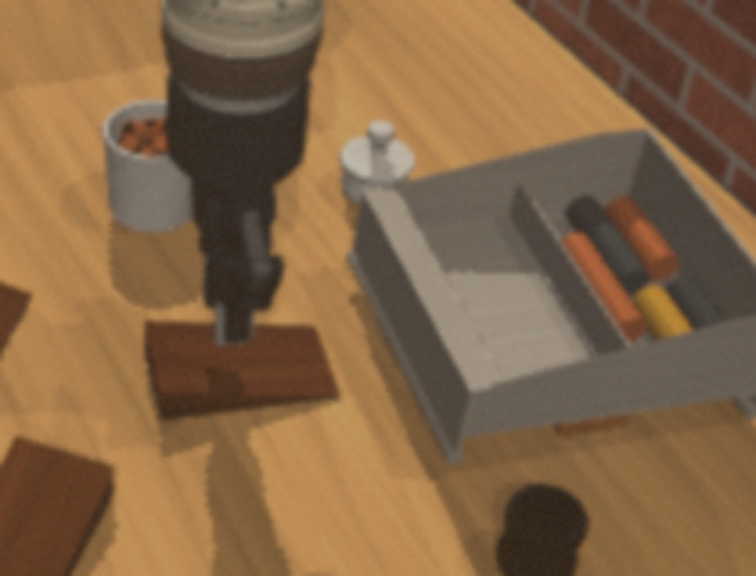

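Run:
```python
from h import *
p=cams.camera('wrist'); save(p,'wrist3.png'); W=cloud(p)
p=np.load('side3.npy',allow_pickle=True).item(); W=cloud(p)
# finger tip region in zoom (235,335)-> px
for v in range(222,240,2): print(v,[tuple((W[v,u]*1000).round(0)) for u in (289,293,297,301)])
```

```text
222 [(np.float64(539.0), np.float64(9.0), np.float64(54.0)), (np.float64(520.0), np.float64(-47.0), np.float64(109.0)), (np.float64(524.0), np.float64(-56.0), np.float64(115.0)), (np.float64(533.0), np.float64(-56.0), np.float64(112.0))]
224 [(np.float64(539.0), np.float64(10.0), np.float64(48.0)), (np.float64(520.0), np.float64(-47.0), np.float64(103.0)), (np.float64(530.0), np.float64(-45.0), np.float64(99.0)), (np.float64(537.0), np.float64(-48.0), np.float64(98.0))]
226 [(np.float64(559.0), np.float64(51.0), np.float64(-1.0)), (np.float64(521.0), np.float64(-45.0), np.float64(96.0)), (np.float64(530.0), np.float64(-46.0), np.float64(94.0)), (np.float64(539.0), np.float64(-46.0), np.float64(91.0))]
228 [(np.float64(556.0), np.float64(45.0), np.float64(-0.0)), (np.float64(529.0), np.float64(-30.0), np.float64(74.0)), (np.float64(538.0), np.float64(-30.0), np.float64(71.0)), (np.float64(582.0), np.float64(35.0), np.float64(-1.0))]
230 [(np.float64(546.0), np.float64(23.0), np.float64(16.0)), (np.float64(530.0), np.float64(-28.0), np.float64(67.0)), (np.float64(538.0), np.float64(-31
[... 314 characters left out ...]
)]
234 [(np.float64(540.0), np.float64(10.0), np.float64(17.0)), (np.float64(531.0), np.float64(-29.0), np.float64(56.0)), (np.float64(540.0), np.float64(-28.0), np.float64(52.0)), (np.float64(566.0), np.float64(3.0), np.float64(14.0))]
236 [(np.float64(537.0), np.float64(2.0), np.float64(20.0)), (np.float64(546.0), np.float64(2.0), np.float64(16.0)), (np.float64(555.0), np.float64(-1.0), np.float64(16.0)), (np.float64(564.0), np.float64(-2.0), np.float64(13.0))]
238 [(np.float64(535.0), np.float64(-1.0), np.float64(17.0)), (np.float64(543.0), np.float64(-4.0), np.float64(17.0)), (np.float64(554.0), np.float64(-4.0), np.float64(12.0)), (np.float64(560.0), np.float64(-9.0), np.float64(15.0))]
```

View pics/wrist3.png

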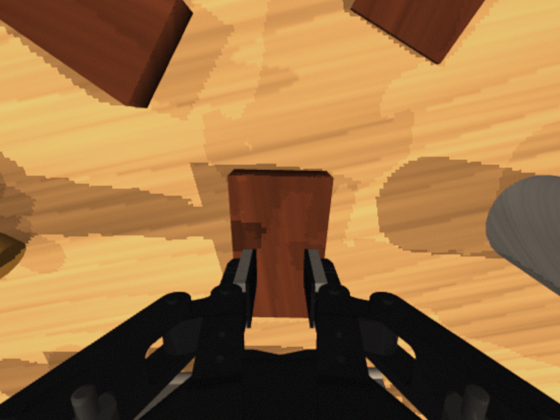

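Run:
```python
from h import *
o=get_obs(); print(o['ee_pos'],o['opening'],o['q'].round(2))
p=cams.camera('wrist'); W=cloud(p)
print(p['eye'],p['attitude'])
print('bench',np.nanmedian(W[100:160,230:330,2]), W[60,300])
for v in range(250,420,12): print(v,[tuple((W[v,u]*1000).round(0).tolist()) for u in (200,230,248,315)])
s=np.load('side3.npy',allow_pickle=True).item(); Ws=cloud(s)
m=(Ws[...,0]>.49)&(Ws[...,0]<.6)&(abs(Ws[...,1])<.08)&(Ws[...,2]>.028)
P=Ws[m]; P=P[np.argsort(P[:,2])][:40:3]; print((P*1000).round(0))
```

```text
[ 0.54125673 -0.00434593  0.00736328] 0.025804503319435592 [-4.700e-01  4.400e+00 -1.121e+01  7.443e+01  2.000e-02  1.114e+01]
[0.46873976 0.01053877 0.1880249 ] [-1.68866067e+01 -3.95986082e-02  7.83985658e+01]
bench 0.0006987718832437845 [0.43706966 0.02918933 0.00081099]
250 [(542.0, -62.0, 0.0), (546.0, -41.0, 1.0), (528.0, -18.0, 51.0), (535.0, 16.0, 50.0)]
262 [(551.0, -64.0, 1.0), (530.0, -28.0, 55.0), (528.0, -17.0, 64.0), (534.0, 14.0, 64.0)]
274 [(561.0, -68.0, 0.0), (531.0, -26.0, 67.0), (528.0, -16.0, 75.0), (534.0, 13.0, 76.0)]
286 [(570.0, -70.0, 1.0), (525.0, -21.0, 89.0), (530.0, -15.0, 83.0), (535.0, 12.0, 83.0)]
298 [(579.0, -73.0, 1.0), (526.0, -20.0, 95.0), (534.0, -16.0, 84.0), (538.0, 11.0, 86.0)]
310 [(529.0, -32.0, 95.0), (526.0, -19.0, 102.0), (541.0, -18.0, 83.0), (543.0, 10.0, 88.0)]
322 [(531.0, -32.0, 99.0), (522.0, -16.0, 115.0), (547.0, -19.0, 83.0), (548.0, 9.0, 89.0)]
334 [(520.0, -23.0, 121.0), (522.0, -15.0, 121.0), (617.0, -45.0, 2.0), (629.0, 6.0, 1.0)]
346 [(520.0, -22.0, 125.0), (522.0, -14.0, 125.0), (629.0, -48.0, 1.0), (640.0, 4.0, 1.0)]
358 [(520.0, -21.0, 129.0), (522.0, -13.0, 129.0), (530.0, -11.0, 121.0), (534.0, 7.0, 121.0)]
370 [(521.0, -20.0, 132.0), (523.0, -13.0, 132.0), (529.0, -10.0, 127.0), (533.0, 7.0, 126.0)]
382 [(521.0, -19.0, 136.0), (520.0, -11.0, 138.0), (529.0, -10.0, 130.0), (533.0, 7.0, 130.0)]
394 [(518.0, -17.0, 142.0), (521.0, -11.0, 141.0), (530.0, -10.0, 133.0), (533.0, 6.0, 133.0)]
406 [(519.0, -16.0, 144.0), (521.0, -10.0, 143.0), (529.0, -9.0, 137.0), (532.0, 6.0, 137.0)]
418 [(520.0, -16.0, 146.0), (521.0, -10.0, 145.0), (529.0, -9.0, 140.0), (532.0, 6.0, 140.0)]
[[541. -23.  44.]
 [539.  10.  45.]
 [536. -23.  46.]
 [535.  16.  48.]
 [537.  10.  48.]
 [530. -21.  49.]
 [534.  15.  51.]
 [527. -16.  51.]
 [536. -27.  52.]
 [534.   9.  53.]
 [539.   9.  54.]
 [530. -25.  55.]
 [540. -29.  56.]
 [541. -27.  56.]]
```

Request:
apply_moves:
  rows:
    - [[0, 0, -10, 0, 0, 0, 0.3], [0, 0, -20, 0, 0, 0, 0.3], [0, 0, -30, 0, 0, 0, 0.3], [0, 0, -40, 0, 0, 0, 0.3], [0, 0, -50, 0, 0, 0, 0.3], [0, 0, -60, 0, 0, 0, 0.3], [0, 0, -70, 0, 0, 0, 0.3], [0, 0, -75, 0, 0, 0, 0.3], [0, 0, -75, 0, 0, 0, 0.3]]

```text
time: 8.3
ee_pos: [0.4672, 0.0109, 0.0076]
tcp_rot: [144.4, 90.0, 132.8]
wrist_force: [0.9, 1.2, -0.2]
opening: 0.0254
```

Run:
```python
from h import *
p=np.load('top0.npy',allow_pickle=True).item(); W=cloud(p)
m=(W[...,2]>.006)&(W[...,0]>.42)&(W[...,0]<.49)&(abs(W[...,1])<.12)
P=W[m]; print((P[np.argsort(-P[:,0])][::6]*1000).round(0).tolist())
o=get_obs(); print(o['ee_pos'],o['time'],o['wrist_force'])
s=cams.camera('side'); Ws=cloud(s); save(s,'side4.png')
m=(Ws[...,0]>.42)&(Ws[...,0]<.53)&(abs(Ws[...,1])<.06)&(Ws[...,2]>.030)&(Ws[...,2]<.08)
P=Ws[m]; P=P[np.argsort(P[:,2])][:60:4]; print((P*1000).round(0).tolist())
cv2.imwrite('pics/sidez4.png',cv2.resize(s['pixels'][140:300,210:420,::-1],None,fx=3.6,fy=3.6,interpolation=cv2.INTER_CUBIC))
```

```text
[[490.0, -22.0, 25.0], [441.0, 112.0, 7.0], [438.0, 112.0, 7.0], [437.0, -64.0, 27.0], [435.0, -67.0, 23.0], [433.0, 107.0, 8.0], [433.0, -70.0, 23.0], [431.0, 89.0, 8.0], [430.0, -74.0, 25.0], [430.0, -57.0, 24.0], [429.0, 102.0, 6.0], [428.0, -72.0, 23.0], [428.0, -65.0, 24.0], [426.0, 87.0, 6.0], [426.0, 104.0, 10.0], [426.0, 116.0, 9.0], [425.0, -60.0, 22.0], [424.0, 87.0, 7.0], [423.0, 106.0, 9.0], [423.0, -70.0, 19.0], [423.0, -62.0, 22.0], [422.0, -48.0, 25.0], [421.0, 96.0, 9.0], [421.0, 104.0, 8.0], [421.0, 111.0, 10.0], [421.0, -63.0, 22.0]]
[0.46722291 0.01090185 0.00757354] 8.3 [ 0.87410912  1.21723716 -0.17898931]
[[459.0, -6.0, 45.0], [471.0, -10.0, 47.0], [455.0, -6.0, 49.0], [464.0, -12.0, 51.0], [453.0, -6.0, 52.0], [465.0, -15.0, 53.0], [460.0, 25.0, 54.0], [455.0, -7.0, 56.0], [460.0, 30.0, 56.0], [471.0, -9.0, 57.0], [455.0, -6.0, 58.0], [474.0, -8.0, 58.0], [456.0, -5.0, 59.0], [455.0, -12.0, 60.0], [461.0, 26.0, 62.0]]
```

View pics/sidez4.png

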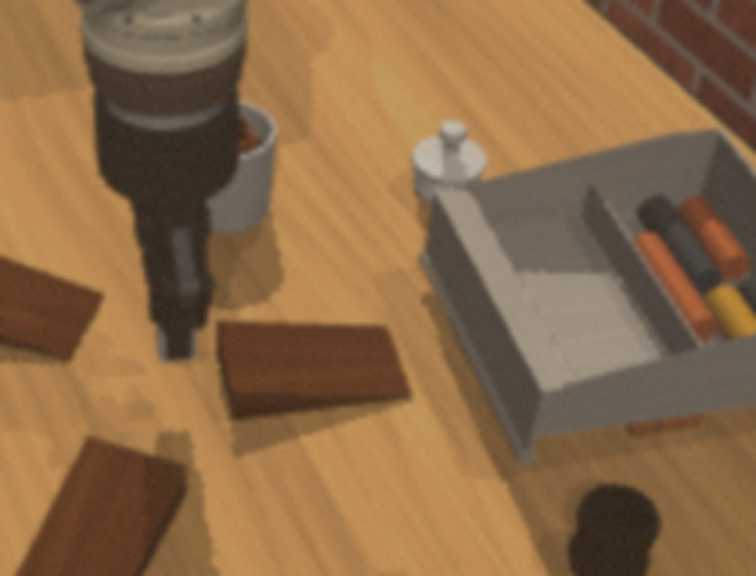

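Request:
apply_moves:
  rows:
    - [[8, 0, 0, 0, 0, 0, 0.3], [16, 0, 0, 0, 0, 0, 0.3], [22, 0, 0, 0, 0, 0, 0.3], [26, 0, 0, 0, 0, 0, 0.3], [28, 0, 0, 0, 0, 0, 0.3], [30, 0, 0, 0, 0, 0, 0.3], [30, 0, 0, 0, 0, 0, 0.3]]

```text
time: 9.05
ee_pos: [0.4677, 0.0108, -0.0225]
tcp_rot: [133.1, 90.0, 121.5]
wrist_force: [-0.1, -0.0, 0.2]
opening: 0.0256
```

Run:
```python
from h import *
o=get_obs(); print(o['ee_pos'],o['time'],o['wrist_force'])
s=cams.camera('side'); Ws=cloud(s); save(s,'side5.png')
cv2.imwrite('pics/sidez5.png',cv2.resize(s['pixels'][140:300,210:420,::-1],None,fx=3.6,fy=3.6,interpolation=cv2.INTER_CUBIC))
p=cams.camera('wrist'); W=cloud(p)
for v in range(226,260,6): print(v,[tuple((W[v,u]*1000).round(0).tolist()) for u in (230,248,315)])
```

```text
[ 0.46769402  0.0108317  -0.02253614] 9.05 [-0.0953257  -0.03363904  0.22216322]
226 [(446.0, -14.0, 1.0), (448.0, -4.0, -1.0), (456.0, 34.0, 1.0)]
232 [(450.0, -15.0, 0.0), (452.0, -5.0, 1.0), (459.0, 34.0, 1.0)]
238 [(453.0, -16.0, 1.0), (455.0, -5.0, 1.0), (463.0, 33.0, 1.0)]
244 [(457.0, -17.0, 1.0), (459.0, -6.0, 1.0), (467.0, 32.0, 0.0)]
250 [(460.0, -18.0, 1.0), (454.0, -3.0, 21.0), (461.0, 31.0, 20.0)]
256 [(464.0, -19.0, 0.0), (454.0, -2.0, 28.0), (461.0, 30.0, 28.0)]
```

View pics/sidez5.png

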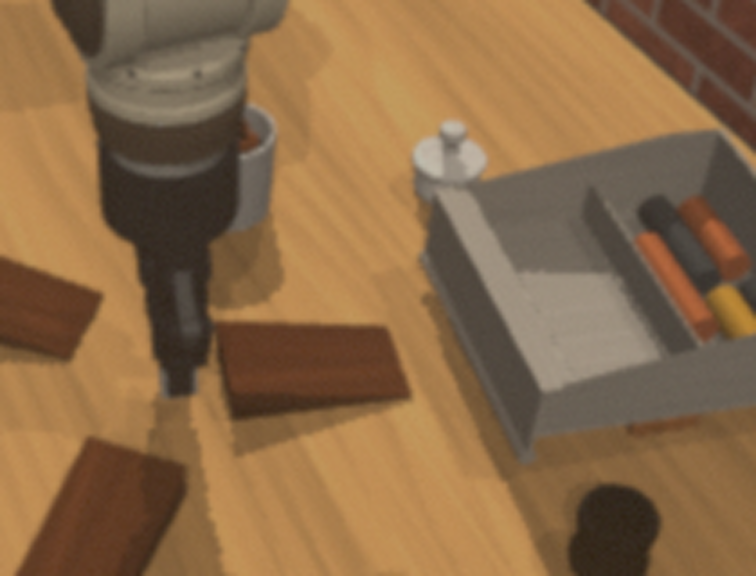

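Request:
apply_moves:
  rows:
    - [[3, 0, 2, 0, 0, 0, 0.3], [6, 0, 4, 0, 0, 0, 0.3], [7, 0, 8, 0, 0, 0, 0.3], [7, 0, 12, 0, 0, 0, 0.3], [7, 0, 16, 0, 0, 0, 0.3], [7, 0, 20, 0, 0, 0, 0.3], [7, 0, 24, 0, 0, 0, 0.3], [7, 0, 28, 0, 0, 0, 0.3], [7, 0, 32, 0, 0, 0, 0.3], [7, 0, 36, 0, 0, 0, 0.3], [7, 0, 40, 0, 0, 0, 0.3]]

```text
time: 10.25
ee_pos: [0.5073, 0.0027, -0.0292]
tcp_rot: [76.5, 90.0, 64.9]
wrist_force: [-1.5, -0.3, 0.8]
opening: 0.0254
```

Run:
```python
from h import *
o=get_obs(); print(o['ee_pos'],o['time'],o['wrist_force'])
s=cams.camera('side'); Ws=cloud(s); save(s,'side6.png')
cv2.imwrite('pics/sidez6.png',cv2.resize(s['pixels'][140:300,210:420,::-1],None,fx=3.6,fy=3.6,interpolation=cv2.INTER_CUBIC))
p=cams.camera('wrist'); save(p,'wrist6.png')
```

```text
[ 0.50734748  0.00273597 -0.02920142] 10.25 [-1.53469891 -0.25524525  0.75859894]
```

View pics/sidez6.png

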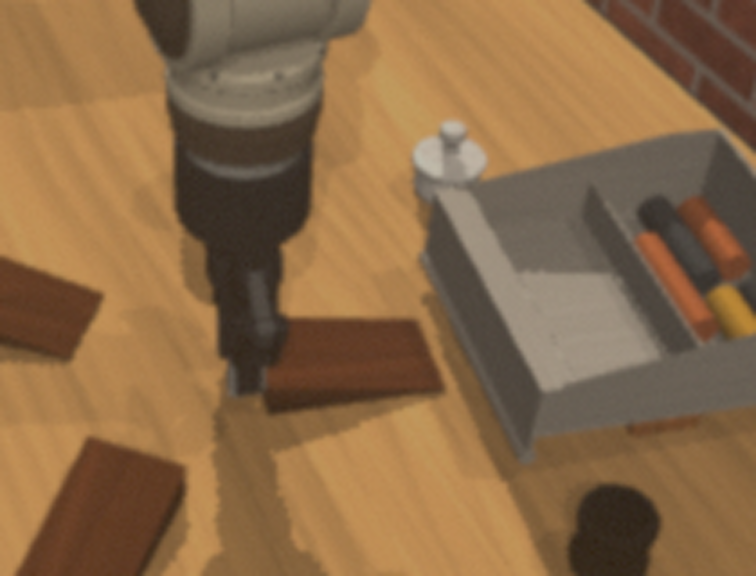

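View pics/wrist6.png

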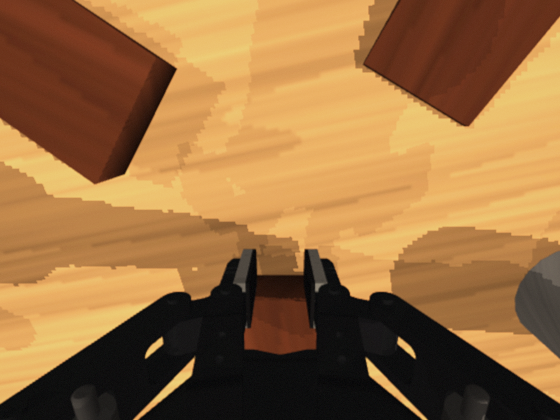

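Request:
apply_moves:
  rows:
    - [[0, 0, 4, 0, 0, 0, 0.3], [0, 0, 8, 0, 0, 0, 0.3], [0, 0, 12, 0, 0, 0, 0.3], [0, 0, 16, 0, 0, 0, 0.3], [0, 0, 20, 0, 0, 0, 0.3], [0, 0, 23, 0, 0, 0, 0.3], [0, 0, 26, 0, 0, 0, 0.3], [0, 0, 29, 0, 0, 0, 0.3], [0, 0, 32, 0, 0, 0, 0.3], [0, 0, 35, 0, 0, 0, 0.3], [0, 0, 38, 0, 0, 0, 0.3]]

```text
time: 11.45
ee_pos: [0.5451, -0.005, -0.0292]
tcp_rot: [37.3, 90.0, 25.7]
wrist_force: [-0.8, -0.3, -1.0]
opening: 0.0255
```

Run:
```python
from h import *
o=get_obs(); print(o['ee_pos'],o['time'],o['wrist_force'])
s=cams.camera('side'); Ws=cloud(s); save(s,'side7.png')
cv2.imwrite('pics/sidez7.png',cv2.resize(s['pixels'][140:300,230:440,::-1],None,fx=3.6,fy=3.6,interpolation=cv2.INTER_CUBIC))
```

```text
[ 0.54512062 -0.00500914 -0.02919467] 11.45 [-0.78317529 -0.25267614 -1.04060145]
```

View pics/sidez7.png

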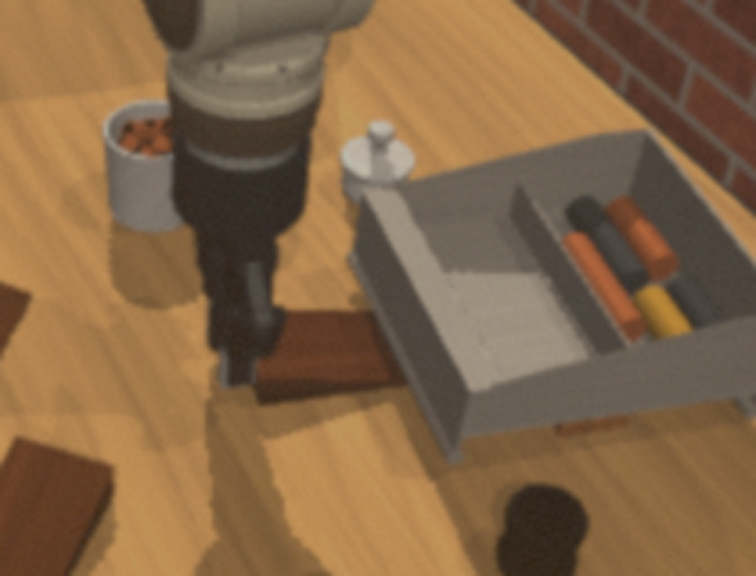

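Request:
apply_moves:
  rows:
    - [[0, 0, 2, 0, 0, 0, 0.3], [0, 0, 4, 0, 0, 0, 0.3], [0, 0, 6, 0, 0, 0, 0.3], [0, 0, 8, 0, 0, 0, 0.3], [0, 0, 9, 0, 0, 0, 0.3], [0, 0, 10, 0, 0, 0, 0.3]]

```text
time: 12.1
ee_pos: [0.5554, -0.0071, -0.0291]
tcp_rot: [25.1, 89.9, 13.4]
wrist_force: [-1.3, 1.0, 0.4]
opening: 0.0257
```

Request:
apply_moves:
  rows:
    - [[0, 0, 2, 0, 0, 0, 0.3], [0, 0, 4, 0, 0, 0, 0.3], [0, 0, 5, 0, 0, 0, 0.3], [0, 0, 6, 0, 0, 0, 0.3]]

```text
time: 12.5
ee_pos: [0.5613, -0.0083, -0.0291]
tcp_rot: [31.1, 89.9, 19.5]
wrist_force: [-0.7, -0.1, 0.4]
opening: 0.0254
```

Request:
apply_moves:
  rows:
    - [[0, 0, 1, 0, 0, 0, 0.3], [0, 0, 2, 0, 0, 0, 0.3], [0, 0, 3, 0, 0, 0, 0.3], [0, 0, 4, 0, 0, 0, 0.3], [0, 0, 5, 0, 0, 0, 0.3]]

```text
time: 13.0
ee_pos: [0.5663, -0.0094, -0.0291]
tcp_rot: [26.7, 89.9, 15.1]
wrist_force: [-1.4, 1.2, 0.5]
opening: 0.0258
```

Run:
```python
from h import *
o=get_obs(); print(o['ee_pos'],o['time'],o['wrist_force'])
s=cams.camera('side'); Ws=cloud(s); save(s,'side8.png')
cv2.imwrite('pics/sidez8.png',cv2.resize(s['pixels'][140:300,230:440,::-1],None,fx=3.6,fy=3.6,interpolation=cv2.INTER_CUBIC))
```

```text
[ 0.56631783 -0.00939324 -0.02910006] 13.0 [-1.36494984  1.23080071  0.45026476]
```

View pics/sidez8.png

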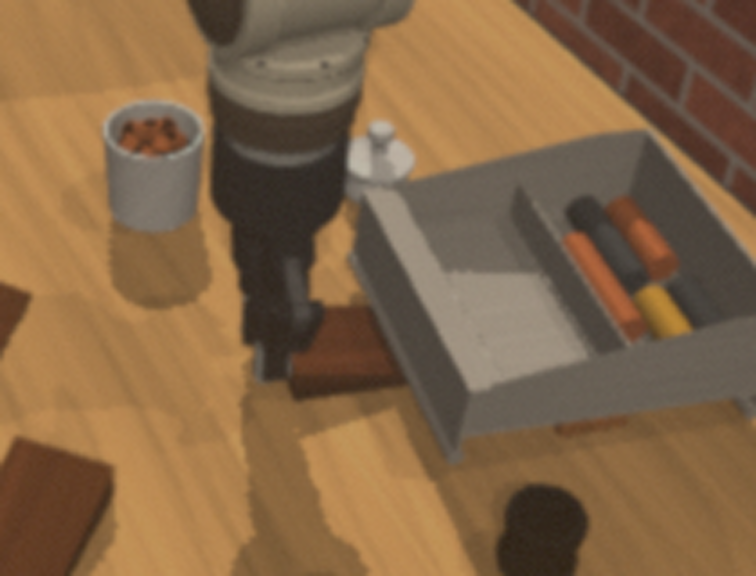

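Request:
apply_moves:
  rows:
    - [[0, 0, 1, 0, 0, 0, 0.3], [0, 0, 2, 0, 0, 0, 0.3], [0, 0, 3, 0, 0, 0, 0.3], [0, 0, 4, 0, 0, 0, 0.3]]

```text
time: 13.45
ee_pos: [0.5704, -0.0102, -0.0291]
tcp_rot: [24.2, 89.9, 12.6]
wrist_force: [-1.0, -0.2, 0.7]
opening: 0.0255
```

Request:
apply_moves:
  rows:
    - [[0, 0, 1, 0, 0, 0, 0.3], [0, 0, 2, 0, 0, 0, 0.3], [0, 0, 3, 0, 0, 0, 0.3], [0, 0, 4, 0, 0, 0, 0.3]]

```text
time: 13.85
ee_pos: [0.5737, -0.0109, -0.0291]
tcp_rot: [129.9, 90.0, 118.3]
wrist_force: [-8.2, 2.1, 5.2]
opening: 0.0257
```

Request:
apply_moves:
  rows:
    - [[0, 0, 1, 0, 0, 0, 0.3], [0, 0, 2, 0, 0, 0, 0.3]]

```text
time: 14.05
ee_pos: [0.5739, -0.011, -0.0291]
tcp_rot: [174.0, 89.8, 162.4]
wrist_force: [-12.9, 2.3, 10.4]
opening: 0.0255
```

Request:
apply_moves:
  rows:
    - [[0, 0, 2, 0, 0, 0, 0.3], [0, 0, 3, 0, 0, 0, 0.3], [0, 0, 4, 0, 0, 0, 0.3]]

```text
time: 14.35
ee_pos: [0.574, -0.011, -0.0291]
tcp_rot: [178.1, 89.4, 166.5]
wrist_force: [-26.3, 5.6, 17.1]
opening: 0.0255
```

Request:
apply_moves:
  rows:
    - [[0, 0, -3, 0, 0, 0, 0.3], [0, 0, -8, 0, 0, 0, 0.3], [0, 0, -16, 0, 0, 0, 0.3], [0, 0, -25, 0, 0, 0, 0.3], [-20, 0, -35, 0, 0, 0, 0.3], [-45, 0, -45, 0, 0, 0, 0.3], [-80, 0, -50, 0, 0, 0, 0.3], [-120, 0, -50, 0, 0, 0, 0.3], [-150, 0, -50, 0, 0, 0, 0.0], [-150, 0, -50, 0, 0, 0, 0.0], [-150, 0, -50, 0, 0, 0, 0.0]]

```text
time: 15.45
ee_pos: [0.5267, -0.0013, 0.1219]
tcp_rot: [176.2, 89.4, 164.6]
wrist_force: [0.5, 0.2, -0.5]
opening: 0.0002
```

```bash
cat > rim.py <<'E'
from h import *
def rim(tag):
    out=[]
    for c in ['top','side']:
        p=cams.camera(c); save(p,f'{c}{tag}.png'); np.save(f'{c}{tag}.npy',p,allow_pickle=True); W=cloud(p)
    return
E
python3 - <<'E'
from h import *
from rim import rim
o=get_obs(); print(o['ee_pos'],o['tcp_rot'],o['time'],o['wrist_force'],o['opening'])
rim('9')
for c in('top','side'):
    for t in '0','9':
        p=np.load(f'{c}{t}.npy',allow_pickle=True).item(); W=cloud(p)
        # coords relative to bin front centre, yaw -9.9
        a=np.radians(-9.9); d=W[...,:2]-[.640,-.045]; lx=d@[np.cos(a),np.sin(a)]; ly=d@[-np.sin(a),np.cos(a)]
        m=(lx>.004)&(lx<.018)&(abs(ly)<.08); z=W[...,2][m]
        print(c,t,'rim z',np.median(z),np.percentile(z,[10,90]))
        for r in np.arange(-.004,.034,.004):
            k=(abs(lx-r)<.002)&(abs(ly)<.08); print(round(r*1000),np.median(W[...,2][k]).round(4),end=' ')
        print(); k=(W[...,2]>.06)&(W[...,2]<.08)&(lx>0)&(lx<.022); print('ly',np.percentile(ly[k],[1,99]))
p=np.load('side9.npy',allow_pickle=True).item()
cv2.imwrite('pics/sidez9.png',cv2.resize(p['pixels'][140:300,230:440,::-1],None,fx=3.6,fy=3.6,interpolation=cv2.INTER_CUBIC))
E
```

```text
[ 0.5267318  -0.00133617  0.12187032] [176.19104295  89.44056589 164.62724185] 15.45 [ 0.54884863  0.18551434 -0.46400478] 0.00017637522979763921
top 0 rim z 0.0712979157158814 [0.06938283 0.07326511]
-4 0.0191 0 0.0498 4 0.0719 8 0.0715 12 0.0713 16 0.0707 20 0.0706 24 0.0686 28 nan 32 0.0365 
ly [-0.084168    0.09175632]
  return _methods._mean(a, axis=axis, dtype=dtype,
  ret = ret.dtype.type(ret / rcount)
Traceback (most recent call last):
IndexError: index -1 is out of bounds for axis 0 with size 0
```

```bash
python3 - 2>/dev/null <<'E'
from h import *
for c,t in(('side','0'),('side','9')):
        p=np.load(f'{c}{t}.npy',allow_pickle=True).item(); W=cloud(p)
        a=np.radians(-9.9); d=W[...,:2]-[.640,-.045]; lx=d@[np.cos(a),np.sin(a)]; ly=d@[-np.sin(a),np.cos(a)]
        for r in np.arange(-.004,.034,.004):
            k=(abs(lx-r)<.002)&(abs(ly)<.08); print(round(r*1000),k.sum(),np.median(W[...,2][k]).round(4),end=' ')
        k=(W[...,2]>.06)&(W[...,2]<.08)&(lx>0)&(lx<.022); print('ly',np.percentile(ly[k],[1,99]))
p=np.load('side9.npy',allow_pickle=True).item()
cv2.imwrite('pics/sidez9.png',cv2.resize(p['pixels'][140:300,230:440,::-1],None,fx=3.6,fy=3.6,interpolation=cv2.INTER_CUBIC))
W=cloud(p)
m=(W[...,0]>.48)&(W[...,0]<.57)&(abs(W[...,1])<.05)&(W[...,2]>.12)
P=W[m]; print((P[np.argsort(P[:,2])][:40:4]*1000).round(0).tolist())
a=np.radians(-9.9);c=np.array([.640,-.045])+.012*np.array([np.cos(a),np.sin(a)]); print(c)
rel([*c,.100],down(-9.9,1))
E
```

```text
-4 173 0.0016 0 690 0.0383 4 244 0.0676 8 99 0.0721 12 104 0.0719 16 102 0.0719 20 110 0.0713 24 55 0.0708 28 18 -0.0005 32 15 -0.0007 ly [-0.08694201  0.09194013]
-4 169 0.0155 0 656 0.0403 4 216 0.0684 8 101 0.0721 12 99 0.0722 16 103 0.072 20 108 0.0715 24 54 0.0707 28 17 -0.0004 32 14 -0.0006 ly [-0.08685431  0.09167846]
[[525.0, -4.0, 156.0], [517.0, -6.0, 159.0], [529.0, -9.0, 160.0], [517.0, 7.0, 162.0], [516.0, -5.0, 164.0], [535.0, -9.0, 166.0], [529.0, -14.0, 166.0], [523.0, -13.0, 168.0], [524.0, -10.0, 168.0], [524.0, -14.0, 168.0]]
[ 0.65182131 -0.04706315]
shift [ 18.5 -19.5 132.8] rotvec [-0.029 -0.013 -0.   ] deg 1.8
```

View pics/sidez9.png

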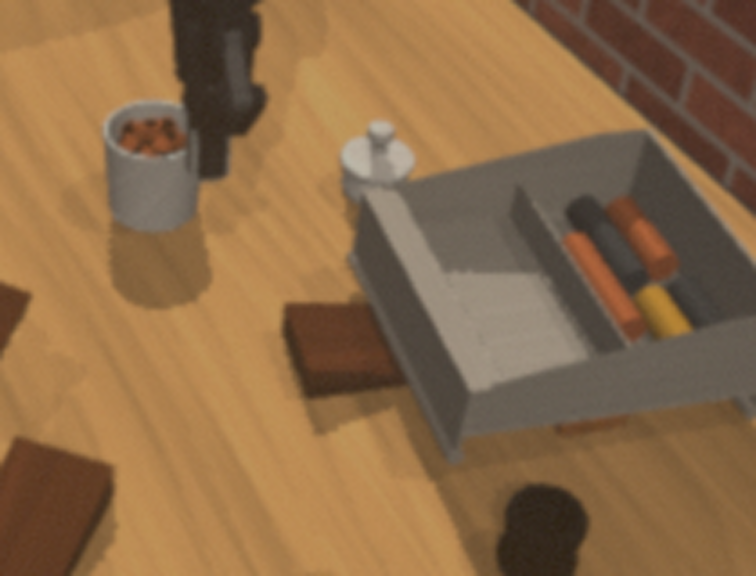

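Request:
apply_moves:
  rows:
    - [[0, -5, 30, -0.029, -0.013, 0, 0], [0, -9, 60, -0.029, -0.013, 0, 0], [0, -13, 90, -0.029, -0.013, 0, 0], [0, -17, 120, -0.029, -0.013, 0, 0], [0, -17, 134, -0.029, -0.013, 0, 0], [15, -17, 134, -0.029, -0.013, 0, 0], [30, -17, 134, -0.029, -0.013, 0, 0], [45, -17, 134, -0.029, -0.013, 0, 0], [60, -17, 134, -0.029, -0.013, 0, 0], [62, -17, 134, -0.029, -0.013, 0, 0]]

```text
time: 16.55
ee_pos: [0.6514, -0.0445, 0.0537]
tcp_rot: [-176.7, 89.8, 173.4]
wrist_force: [-0.8, -0.3, -0.4]
opening: -0.0
```

```bash
python3 - 2>/dev/null <<'E'
from h import *
o=get_obs(); print(o['ee_pos'],o['time'],o['wrist_force'],o['opening'])
rel([.6535,-.045,.045],down(-9.9,1))
for c in 'side','wrist':
    p=cams.camera(c); save(p,c+'10.png'); W=cloud(p)
    m=(W[...,0]>.63)&(W[...,0]<.69)&(W[...,1]<-.02)&(W[...,1]>-.07)&(W[...,2]>.078)&(W[...,2]<.12)
    P=W[m]; print(c,(P[np.argsort(P[:,2])][:40:4]*1000).round(0).tolist())
    if c=='side': cv2.imwrite('pics/sidez10.png',cv2.resize(p['pixels'][120:280,280:490,::-1],None,fx=3.6,fy=3.6,interpolation=cv2.INTER_CUBIC))
E
```

```text
[ 0.65136473 -0.04453726  0.05366085] 16.55 [-0.75941738 -0.30158056 -0.40354758] -7.2871988336500976e-06
shift [ 8.7 -0.1  2.2] rotvec [ 0.    -0.003  0.   ] deg 0.2
side [[652.0, -49.0, 90.0], [643.0, -48.0, 92.0], [646.0, -50.0, 93.0], [641.0, -42.0, 97.0], [654.0, -56.0, 98.0], [643.0, -50.0, 100.0], [640.0, -47.0, 100.0], [641.0, -42.0, 102.0], [650.0, -57.0, 103.0], [642.0, -54.0, 103.0]]
wrist [[642.0, -45.0, 95.0], [642.0, -41.0, 96.0], [642.0, -40.0, 96.0], [642.0, -40.0, 96.0], [641.0, -48.0, 96.0], [640.0, -49.0, 97.0], [643.0, -36.0, 97.0], [641.0, -47.0, 97.0], [641.0, -43.0, 98.0], [640.0, -49.0, 98.0]]
```

View pics/sidez10.png

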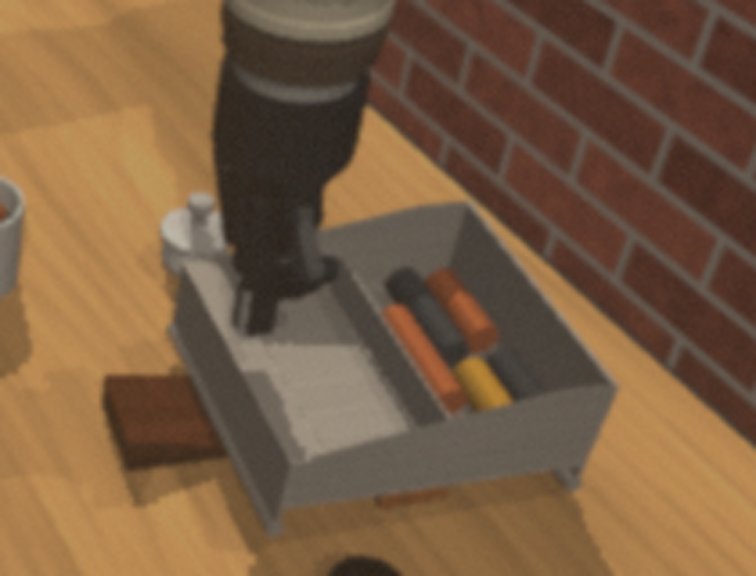

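View pics/wrist10.png

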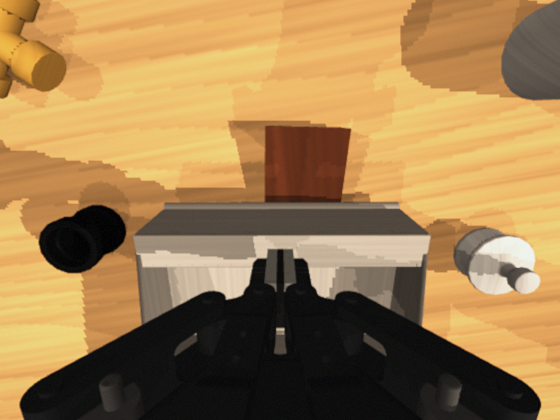

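Request:
apply_moves:
  rows:
    - [[4, 0, 3, 0, 0, 0, 0], [8, 0, 3, 0, 0, 0, 0], [11, 0, 3, 0, 0, 0, 0], [13, 0, 3, 0, 0, 0, 0], [14, 0, 3, 0, 0, 0, 0]]

```text
time: 17.15
ee_pos: [0.6553, -0.0451, 0.0418]
tcp_rot: [174.8, 90.0, 164.9]
wrist_force: [0.2, -1.0, 0.2]
opening: 0.0001
```

Request:
apply_moves:
  rows:
    - [[1, 0, -1, 0, 0, 0, 0], [2, 0, -1, 0, 0, 0, 0], [3, 0, -1, 0, 0, 0, 0], [4, 0, -1, 0, 0, 0, 0], [5, 0, -1, 0, 0, 0, 0]]

```text
time: 17.65
ee_pos: [0.6544, -0.045, 0.0368]
tcp_rot: [172.4, 90.0, 162.5]
wrist_force: [0.2, 0.5, -0.8]
opening: -0.0
```

Request:
apply_moves:
  rows:
    - [[1, 0, 0, 0, 0, 0, 0], [2, 0, 0, 0, 0, 0, 0], [3, 0, 0, 0, 0, 0, 0]]

```text
time: 17.95
ee_pos: [0.6545, -0.045, 0.0351]
tcp_rot: [33.6, 90.0, 23.7]
wrist_force: [-5.0, 0.1, 13.2]
opening: -0.0002
```

Request:
apply_moves:
  rows:
    - [[2, 0, 0, 0, 0, 0, 0], [3, 0, 0, 0, 0, 0, 0], [4, 0, 0, 0, 0, 0, 0], [4, 0, 0, 0, 0, 0, 0], [4, 0, 0, 0, 0, 0, 0]]

```text
time: 18.45
ee_pos: [0.6547, -0.045, 0.035]
tcp_rot: [9.6, 89.8, -0.3]
wrist_force: [-10.1, 0.8, 24.5]
opening: -0.0003
```

```bash
python3 - 2>/dev/null <<'E'
from h import *
o=get_obs(); print(o['ee_pos'],o['time'],o['wrist_force'],o['opening'])
p=cams.camera('side'); save(p,'side11.png'); np.save('side11.npy',p,allow_pickle=True)
cv2.imwrite('pics/sidez11.png',cv2.resize(p['pixels'][120:280,250:460,::-1],None,fx=3.6,fy=3.6,interpolation=cv2.INTER_CUBIC))
for t in '0','9','11':
        p=np.load(f'side{t}.npy',allow_pickle=True).item(); W=cloud(p)
        a=np.radians(-9.9); d=W[...,:2]-[.640,-.045]; lx=d@[np.cos(a),np.sin(a)]; ly=d@[-np.sin(a),np.cos(a)]
        k=(lx>.008)&(lx<.022)&(ly<-.035)&(ly>-.08); print(t,k.sum(),np.median(W[...,2][k]).round(4),W[...,2][k].mean().round(4))
        k=(lx>.15)&(lx<.2)&(abs(ly)<.08)&(W[...,2]>.05); print(np.percentile(W[...,2][k],[90,98]).round(4))
E
```

```text
[ 0.65467335 -0.04498707  0.03499204] 18.45 [-10.14415044   0.77738034  24.54410836] -0.0003180904752357754
0 139 0.0712 0.0552
[0.0881 0.0906]
9 137 0.0717 0.0572
[0.0881 0.0908]
11 1231 0.3725 0.3387
[0.088  0.0906]
```

View pics/sidez11.png

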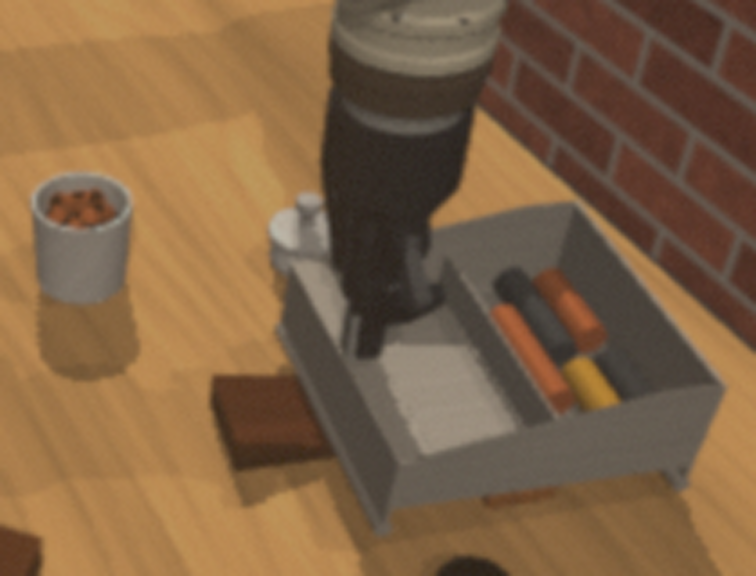

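Request:
apply_moves:
  rows:
    - [[-4, 0, 0, 0, 0, 0, 0], [-10, 0, 0, 0, 0, 0, 0], [-25, 0, 0, 0, 0, 0, 0], [-45, 0, 0, 0, 0, 0, 0], [-70, 0, -10, 0, 0, 0, 0], [-95, 0, -40, 0, 0, 0, 0], [-110, 0, -80, 0, 0, 0, 0], [-120, 0, -120, 0, 0, 0, 0], [-130, 0, -160, 0, 0, 0, 0], [-130, 0, -200, 0, 0, 0, 0], [-130, 0, -230, 0, 0, 0, 0], [-130, 0, -230, 0, 0, 0, 0]]

```text
time: 19.7
ee_pos: [0.4254, -0.005, 0.166]
tcp_rot: [10.6, 89.7, 0.7]
wrist_force: [0.9, 0.2, 0.6]
opening: -0.0004
```

```bash
python3 - 2>/dev/null <<'E'
from h import *
o=get_obs(); print(o['ee_pos'],o['time'],o['wrist_force'],o['opening'])
for c in 'side','top':
  p=cams.camera(c); save(p,c+'12.png'); np.save(c+'12.npy',p,allow_pickle=True)
for c,t in ('side','0'),('side','9'),('side','12'),('top','0'),('top','12'):
        p=np.load(f'{c}{t}.npy',allow_pickle=True).item(); W=cloud(p)
        a=np.radians(-9.9); d=W[...,:2]-[.640,-.045]; lx=d@[np.cos(a),np.sin(a)]; ly=d@[-np.sin(a),np.cos(a)]
        k=(lx>.008)&(lx<.022)&(abs(ly)<.08)&(W[...,2]>.06); print(c,t,k.sum(),np.median(W[...,2][k]).round(4))
        k=(lx<-.005)&(lx>-.1)&(abs(ly)<.08)&(W[...,2]>.012)&(W[...,2]<.04); q=W[k]; print('wedge', k.sum(), lx[k].min() if k.any() else 0)
p=np.load('side12.npy',allow_pickle=True).item()
cv2.imwrite('pics/sidez12.png',cv2.resize(p['pixels'][120:330,180:460,::-1],None,fx=2.8,fy=2.8,interpolation=cv2.INTER_CUBIC))
E
```

```text
[ 0.42540608 -0.00501851  0.16600073] 19.7 [0.94202171 0.16219683 0.64633248] -0.00037590890487508046
side 0 328 0.0719
wedge 157 -0.09988374524434249
side 9 335 0.072
wedge 542 -0.06108990311773579
side 12 328 0.072
wedge 535 -0.06092726904643046
top 0 359 0.071
wedge 161 -0.09996628372980847
top 12 357 0.071
wedge 60 -0.015543257811105753
```

View pics/sidez12.png

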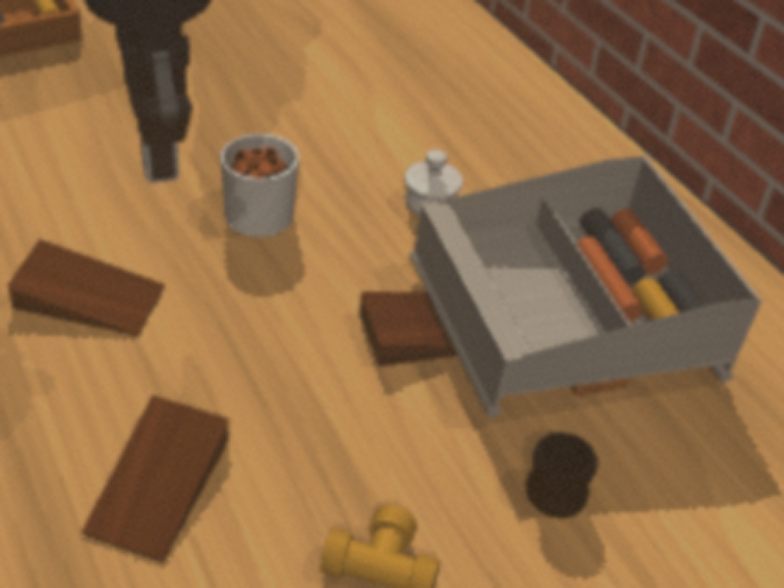

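View pics/top12.png

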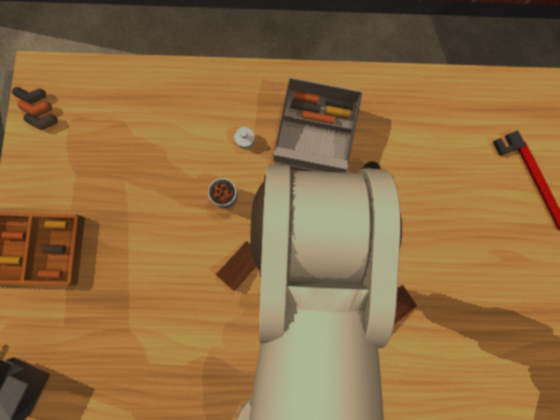

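The side view shows the wedge with about half its length under the bin's front edge. The heel hasn't moved since before the press, the rim height is unchanged, and the cup, stopper, coupling, tee and the other wedges are where they started. I'm handing in the job.

```bash
python3 -c "
from h import *
print(bot.job_done())"
```

```text
the job is handed in; nothing more can be done
None
```

The wedge is jammed under the bin's front edge, the bin no longer rocks, and I handed the job in at about 20 s with the gripper clear of everything.

- **Pushing:** I pushed the farthest wedge, thin end first, with roughly 50 mm of it under the edge. At the end it stopped advancing while the push force rose to about 26 N horizontally.
- **Pressing:** I pressed the middle of the front rim with the shut fingertips, up to about 24.5 N down. Between 13 N and 24.5 N the tool sank only 0.1 mm, so I did not need to push again.
- **Last checks:** The rim stood at 72 mm before and after, the wedge's heel had not moved during the press, and in the side view the fittings and the cup stood in their starting places. In the final top view the arm hid the wedge, the tee and some of the look-alikes, so that picture could not confirm them.

**What disagreed:** the visible fingertips sat about 33 to 37 mm above the reported tool point. Because of this, my first push passed over the wedge without touching it. I checked the offset with depth readings from the side and wrist cameras, then worked with it from there.

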